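# Open the roll compartment of the labelling machine by its hidden catch

### The arm

A 7-joint arm with a two-finger parallel gripper is mounted at the origin on the work surface. World frame = base frame: x ahead of the robot, y to its left, z up, the work surface at z = 0. Lengths are in m, angles in degrees, forces in N, time in s.
With the tool pointing down it reaches from about 0.425 to 0.875 m from the base axis. Payload 4.7 kg.
Tool frame: the origin (TCP) lies at the centre of the arm's flange, where the gripper is bolted on; the fingertips stand 182 mm ahead of it and the grasp point (between the pads) lies 164 mm ahead of it; z points along the fingers, x is the direction in which the jaws open and shut, and the axes are right-handed (so a half turn about z gives the same grasp; the last joint's range is limited). The gripper opens to 87 mm and grips with 3 to 60 N. Pads are 19 mm wide; open, the fingers measure 117 mm over their backs; the gripper's body (75 mm by 190 mm) begins 51 mm behind the grasp point.
Start: joints at [67.386, 18.392, -4.016, 83.108, 1.295, 78.541, -3.26], TCP at [0.258, -0.596, 0.405] pointing down, gripper open.
Joint ranges: [-163.93, 163.93], [-17.29, 119.83], [-79.2, 71.16], [3.27, 140.29], [-89.18, 269.18], [5.43, 117.66], [-154.24, 154.24]. Speed limits (degrees/s): [147.25, 147.25, 180, 180, 180, 180, 180].

### API

Orientations are given as [roll, pitch, yaw] about the fixed x, y, z axes, in that order (R = Rz(yaw) Ry(pitch) Rx(roll)).
In Python, from cell import env gives the robot as it stands. The module is installed in compiled form; this text tells all that it offers.
- The arm moves only by the tool carry_out, never from a script. Its argument "increments" is a list of rows, each a list of 5 numbers: the shift along the world's x, y, z in m, then the turn about the world's z in degrees, then the gripper's target within -1 to 1 (shut at 1, half-way at 0, fully open at -1). In form: [[dx, dy, dz, spin, jaw], ...]. A call has 1 to 20 rows; each row is the pose to reach, as a shift and turn from the pose commanded when the call began; what a row does not reach only later rows make up. A row lasts 1/10 s, in which the tool goes at most 50 mm and 8.59 degrees, less where a joint would pass 70% of its speed; a pose out of reach is approached as far as the arm can. A call with a gripper value outside its range is refused whole. The fingers move at their own pace and stop on an object; "grip_force" is the grip in N (left out, the last holds). Time passes only in rows, so rows that repeat a pose let the fingers close. It gives the time, the measured TCP pose, the force and the opening at its end, in the units of the state.
- env.get_obs(): the state, without advancing time (a new reading comes with each control period).
- env.read_camera(name): name is "side" or "top"; returns (picture, depth): 420x560x3 uint8, red, green, blue; 420x560 float32, m along the optical axis (not along the pixel's ray), 0 where there is no reading.
- env.get_calibration(name): a dict with "K" (3x3 intrinsics, pixels), "camera_from_world" (4x4, takes a point from world to camera coordinates). Camera axes: x right, y down, z forward; pixel columns grow to the right and rows downward; lengths in m; the calibration is good to about 2 mm. A picture is of the moment at which its call begins. get_calibration takes no time and is no camera call.
- env.sign_off(): hands the job in, once; it reports no verdict.
The state is a dict: "time_s": time; "qpos": joint angles; "joint_velocities": joint speeds; "effort": joint torques, N m; "tool_pos": TCP position; "tool_rot": TCP orientation; "force": force on the tool from outside, world axes, zero at the start; "wrist_torque": the same for the moment, N m; "grip_width": finger opening in m.
Only numpy, scipy, OpenCV 4.12 (cv2) and the standard library are available. Lean on these libraries where they do the work, as an engineer would, in place of code of your own. Each camera call takes 0.05 s, during which the arm holds its last target.

### The job

Open the label-roll compartment of the grey labelling machine using fingertips only: feel across the flat front panel for the flush recessed release button, press it in until the cover springs ajar, then push the cover by its raised lip, away from the panel, until it is fully open. Leave the machine's cover open and the button free, and do not shift, lift or carry any of the things standing around or on the machine.

Things in the scene. Friction and masses are not known exactly. Their poses are not given: they have to be found in the camera images.
- machine: grey labelling machine fixed to the table, 340 mm (its x) by 440 mm (its y). Origin: centre of its underside, at table height; x points from the front panel towards the cover, y to its left, z up. Two end blocks (|y| 105 to 220 mm, 124 mm high) flank panel and cover. Cover shut: x -58 to 42 mm, top 120 mm high; behind it a lower deck (105 mm) over which it slides
- panel_mid (a point): middle of the flat front panel's surface, 120 mm above the table, at machine x = -113.5 mm, y = 0; axes as the machine's. The rigid panel reaches 51 mm either way along x and 105 mm along y. The release button lies somewhere along its y line: centre at the same x, within 55 mm either side of this point in y, different every time and not given: feel or look for it
- button (a joint): press of the release button, m: 0 free, 0.006 fully in; springs back. A plain grey rectangle like the panel, 48 mm (machine x) by 44 mm (y), in a cut-out 51 by 47 mm seen as a thin outline; its face lies 1.5 mm below the panel's. It gives straight down from about 1.5 N, fully in at about 5 N; the catch lets go at about 3.5 mm. Only a fingertip wholly inside the cut-out presses it fully
- cover (a joint): opening of the sliding cover, m along machine x: 0 shut and held by the catch, 0.09 fully open against its stop. When the catch lets go a spring pushes it about 0.02 to 0.03 open; from there it slides with about 1 N of friction and stays where it is left
- cover_lip (a point): middle of the top front edge of the cover's raised lip; moves with the cover. The lip is a bar 160 mm long (machine y), 14 mm thick (x), standing 16 mm above the cover; the point is on its upright face towards the panel, 136 mm above the table, at machine x = -54 mm when shut
- roll_a: loose roll of paper labels (ring 72 mm across, 45 mm high) standing on the machine's left end block; bystander, leave it alone. Origin at the centre of its underside
- jar: small glass jar with steel lid (54 mm across, 55 mm high) standing on the machine's right end block; bystander, leave it alone. Origin at the centre of its underside
- bottle_a: amber bottle, 74 mm across, 290 mm high, standing on the table at the left; bystander, leave it alone. Origin at the centre of its underside
- bottle_b: green bottle, 74 mm across, 290 mm high, standing on the table at the left; bystander, leave it alone. Origin at the centre of its underside
- roll_b: larger roll of paper labels (100 mm across, 60 mm high) on the table at the right; bystander, leave it alone. Origin at the centre of its underside
- mug: white mug, 80 mm across, 90 mm high, on the table at the right; bystander, leave it alone. Origin at the centre of its underside
- brush: brush with a wooden handle lying on the table in front of the robot, to the right; bystander, leave it alone. Origin at the centre of its underside

How it is judged:
By the outcome, as a careful person would: the job done as asked, in the order asked, and still so for the second after the job is handed in, with the robot touching nothing.
It also fails if it takes over 58 s, if anything falls off the work surface, if the arm or the gripper's body presses on something with over 40 N, if the wrist force passes 120 N, or if a joint passes its speed limit or range.

## Working session

There is one attempt and no reset: what is moved stays moved. The work goes in short steps, Python scripts to look and compute and a tool call to move; the robot and the scene stay as the last step left them, time stands still between calls to the robot, and variables do not carry over. Pictures are saved under pics/ and viewed, and the job is handed in when it is done.

Besides the shell and the picture viewer there is one more tool, called after "Emit:" as name(argument=value, ...) on one line, values as JSON. carry_out: Moves the arm, as the interface text tells. Its arguments: {"type":"object","properties":{"increments":{"type":"array"},"grip_force":{"type":"number"}},"required":["increments"]}

```bash
mkdir -p pics; python3 - <<'E'
from cell import env
import cv2,numpy as np
o=env.get_obs();print({k:np.round(v,3) for k,v in o.items()})
for n in ("side","top"):
    p,d=env.read_camera(n); cv2.imwrite(f"pics/{n}0.png",p[:,:,::-1]); np.savez(f"{n}0.npz",p=p,d=d)
    c=env.get_calibration(n);print(n,c["K"],np.round(c["camera_from_world"],4))
E
```

```text
{'time_s': np.float64(0.0), 'qpos': array([67.386, 18.44 , -4.015, 83.176,  1.294, 78.541, -3.26 ]), 'joint_velocities': array([ 0.058, -0.048,  0.104, -0.075,  0.025,  0.044,  0.104]), 'effort': array([ 1.0000e-03, -4.9129e+01, -4.0300e-01, -3.1253e+01, -6.4000e-02,
        4.3000e-02,  0.0000e+00]), 'tool_pos': array([ 0.258, -0.596,  0.404]), 'tool_rot': array([ 1.79995e+02,  1.12000e-01, -6.65770e+01]), 'force': array([0.079, 0.001, 0.472]), 'wrist_torque': array([ 0.02 , -0.002, -0.003]), 'grip_width': np.float64(0.087)}
side [[477.21206067   0.         280.84843226]
 [  0.         477.21206067 208.75822707]
 [  0.           0.           1.        ]] [[-0.9887 -0.1493  0.0145  0.4793]
 [-0.1211  0.7374 -0.6646  0.1492]
 [ 0.0886 -0.6588 -0.7471  1.3684]
 [ 0.      0.      0.      1.    ]]
top [[390.38006494   0.         272.71427777]
 [  0.         390.38006494 213.64768594]
 [  0.           0.           1.        ]] [[-2.3300e-02 -9.9970e-01  6.7000e-03  3.0000e-04]
 [-9.9570e-01  2.2600e-02 -8.9700e-02  5.0700e-01]
 [ 8.9500e-02 -8.8000e-03 -9.9590e-01  1.3361e+00]
 [ 0.0000e+00  0.0000e+00  0.0000e+00  1.0000e+00]]
```

View pics/top0.png

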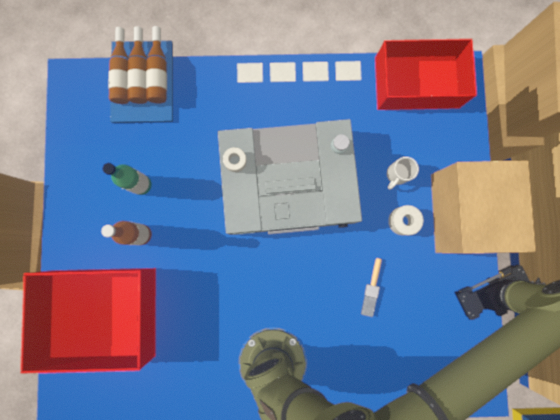

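View pics/side0.png

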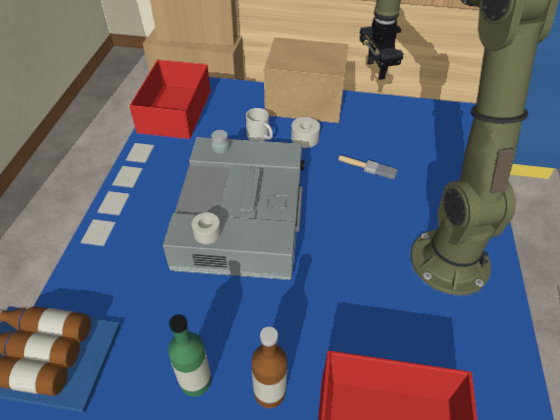

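The top view shows the machine around (288,178), with its panel at the bottom and a button-like outline near (282,211). The cover lip is near (290,187). I'll enlarge both views.

```bash
python3 - <<'E'
import cv2,numpy as np
p=np.load("top0.npz")["p"][110:245,205:375,::-1]
cv2.imwrite("pics/topz.png",cv2.resize(p,None,fx=4.4,fy=4.4,interpolation=cv2.INTER_CUBIC))
p=np.load("side0.npz")["p"][125:285,155:315,::-1]
cv2.imwrite("pics/sidez.png",cv2.resize(p,None,fx=3.7,fy=3.7,interpolation=cv2.INTER_CUBIC))
E
```

```text
(no output)
```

View pics/topz.png

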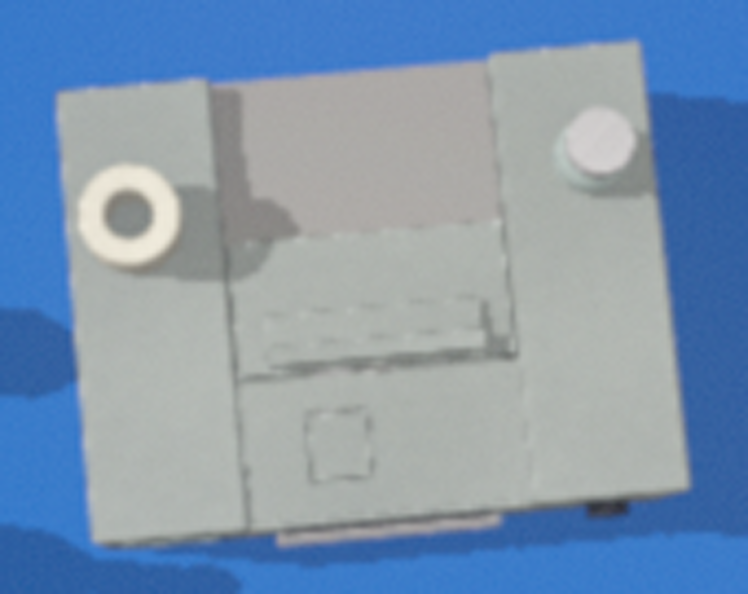

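View pics/sidez.png

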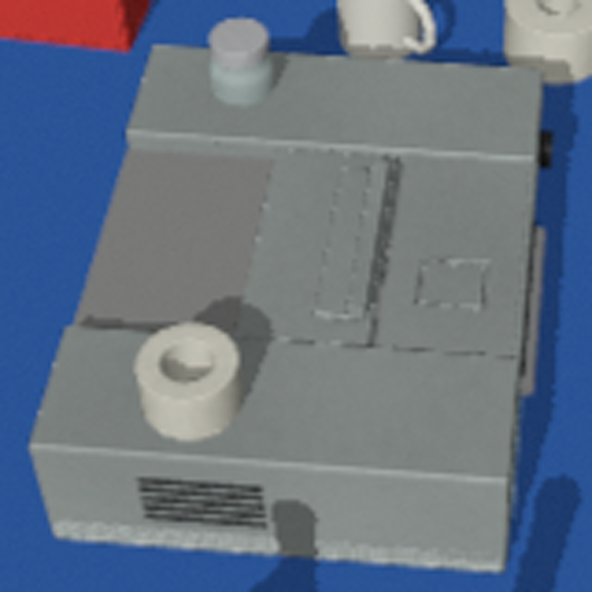

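Both zooms show a thin square outline on the panel, centred near (341,444) in the top zoom and (452,283) in the side zoom. Next I'll compute the machine pose and the button position from it.

```bash
cat > h.py <<'E'
from cell import env
import numpy as np
def ray(n,uv,z):
    c=env.get_calibration(n);T=c["camera_from_world"];R=T[:3,:3];t=T[:3,3]
    uv=np.atleast_2d(uv).astype(float)
    d=(np.linalg.inv(c["K"])@np.c_[uv,np.ones(len(uv))].T).T@R
    o=-R.T@t
    return o+d*((z-o[2])/d[:,2])[:,None]
def proj(n,P):
    c=env.get_calibration(n);q=np.c_[np.atleast_2d(P),np.ones(len(np.atleast_2d(P)))]@c["camera_from_world"].T
    q=q[:,:3]@c["K"].T;return q[:,:2]/q[:,2:]
E
python3 - <<'E'
from h import *
tz=lambda a:(np.array(a,float)+.5)/4.4-.5+[205,110]
sz=lambda a:(np.array(a,float)+.5)/3.7-.5+[155,125]
# machine corners z=.124: local TL(+170,+220) TR(+170,-220) BR(-170,-220) BL(-170,220)
L=np.array([[.17,.22],[.17,-.22],[-.17,-.22],[-.17,.22]])
def fit(L,W):
    a=L-L.mean(0);b=W-W.mean(0)
    th=np.arctan2((a[:,0]*b[:,1]-a[:,1]*b[:,0]).sum(),(a*b).sum())
    R=np.array([[np.cos(th),-np.sin(th)],[np.sin(th),np.cos(th)]]);t=W.mean(0)-R@L.mean(0)
    print("yaw",np.degrees(th),"t",t,"res mm",np.round((L@R.T+t-W)*1e3,1).tolist());return R,t
Wt=ray("top",tz([[57,92],[639,42],[689,490],[93,545]]),.124)[:,:2]
Ws=ray("side",sz([[33,447],[155,45],[542,70],[508,478]]),.124)[:,:2]
for W in(Wt,Ws):fit(L,W)
R,t=fit(np.r_[L,L],np.r_[Wt,Ws])
for n,c in(("top",tz([[306,412],[372,406],[373,475],[312,482]])),("side",sz([[426,258],[489,260],[485,309],[417,306]]))):
    W=ray(n,c,.12)[:,:2]
    l=(W-t)@R;print(n,"btn local",np.round(l*1e3,1).tolist(),np.round(l.mean(0)*1e3,1),"world",W.mean(0))
bx=np.array([-.1135,0]);print("panel_mid",R@bx+t)
# lip depth check, button per depth
for n in("top","side"):
    d=np.load(n+"0.npz")["d"]
    for P in ([-.1135,.06],[-.1135,-.06],[-.02,0],[.1,0]):
        w=R@np.array(P)+t; uv=proj(n,[*w,.12])[0];i,j=np.round(uv).astype(int);print(n,P,uv.round(1),d[j,i], (env.get_calibration(n)["camera_from_world"]@[*w,.12,1])[2])
E
```

```text
yaw 3.872009784001995 t [ 0.62129229 -0.06537368] res mm [[0.5, 1.6], [1.1, -1.4], [-1.0, -1.5], [-0.6, 1.2]]
yaw 4.078940629711509 t [ 0.61803462 -0.06562567] res mm [[3.1, 1.4], [3.1, -1.9], [-2.0, -3.2], [-4.2, 3.8]]
yaw 3.9750415248470827 t [ 0.61966345 -0.06549968] res mm [[-1.6, 1.8], [-0.2, -1.2], [-2.2, -1.9], [-2.6, 0.8], [5.1, 1.2], [4.4, -2.1], [-0.8, -2.8], [-2.2, 4.2]]
top btn local [[-84.2, 55.5], [-84.3, 6.6], [-135.1, 10.8], [-136.1, 55.9]] [-109.9   32.2] world [ 0.50777864 -0.04099108]
side btn local [[-91.1, 8.5], [-139.8, 6.0], [-140.5, 57.0], [-89.1, 58.8]] [-115.1   32.6] world [ 0.5025631  -0.04097342]
panel_mid [ 0.50643649 -0.07336772]
top [-0.1135, 0.06] [273.6 212.3] 1.2603579 1.2617166125726733
top [-0.1135, -0.06] [310.5 208.9] 1.2619882 1.263514799518838
top [-0.02, 0] [289.3 182.2] 1.26597 1.2709112868430563
top [0.1, 0] [285.8 146.2] 1.2946439 1.2815580215561695
side [-0.1135, 0.06] [276.  208.3] 1.3352802 1.3321685556013054
side [-0.1135, -0.06] [279.5 178.1] 1.412331 1.4117689939701015
side [-0.02, 0] [245.5 190.5] 1.3610861 1.3759596025475656
side [0.1, 0] [204.3 187.7] 1.4033715 1.381081520530704
```

The button is at machine y of about +32 mm in both views, world (0.505, -0.041). I'll move above it with the jaws shut and the jaw axis along machine x.

Emit:
carry_out(increments=[[0.015,0.035,0,4.4,1],[0.031,0.07,0,8.8,1],[0.046,0.104,0,13.2,1],[0.062,0.139,0,17.6,1],[0.077,0.174,0,22,1],[0.093,0.208,0,26.4,1],[0.108,0.243,0,30.9,1],[0.124,0.278,0,35.3,1],[0.139,0.312,0,39.7,1],[0.154,0.347,0,44.1,1],[0.17,0.382,0,48.5,1],[0.185,0.416,0,52.9,1],[0.201,0.451,0,57.3,1],[0.216,0.486,0,61.7,1],[0.232,0.52,0,66.1,1],[0.247,0.555,0,70.5,1],[0.247,0.555,0,70.5,1],[0.247,0.555,0,70.5,1]])

```text
time_s: 1.9
tool_pos: [0.5053, -0.0407, 0.4044]
tool_rot: [180.0, 0.0, 4.0]
force: [1.1, -1.6, 0.1]
grip_width: 0.0004
```

Emit:
carry_out(increments=[[0,0,-0.02,0,1],[0,0,-0.045,0,1],[0,0,-0.068,0,1],[0,0,-0.082,0,1],[0,0,-0.09,0,1],[0,0,-0.092,0,1],[0,0,-0.092,0,1],[0,0,-0.092,0,1]])

```text
time_s: 2.7
tool_pos: [0.5058, -0.0415, 0.3138]
tool_rot: [180.0, -0.1, 3.9]
force: [-0.3, 0.3, -0.4]
grip_width: 0.0005
```

```bash
python3 - <<'E'
from cell import env
import cv2
for n,s in(("side",(110,290,150,390)),("top",(90,260,190,390))):
    p,d=env.read_camera(n);a,b,c,e=s
    cv2.imwrite(f"pics/{n}1.png",cv2.resize(p[a:b,c:e,::-1],None,fx=3.3,fy=3.3,interpolation=cv2.INTER_CUBIC))
o=env.get_obs();print(o["force"],o["tool_pos"])
E
```

```text
[ 0.80082813  0.72432085 -0.04259828] [ 0.50572771 -0.04143632  0.31366337]
```

View pics/side1.png

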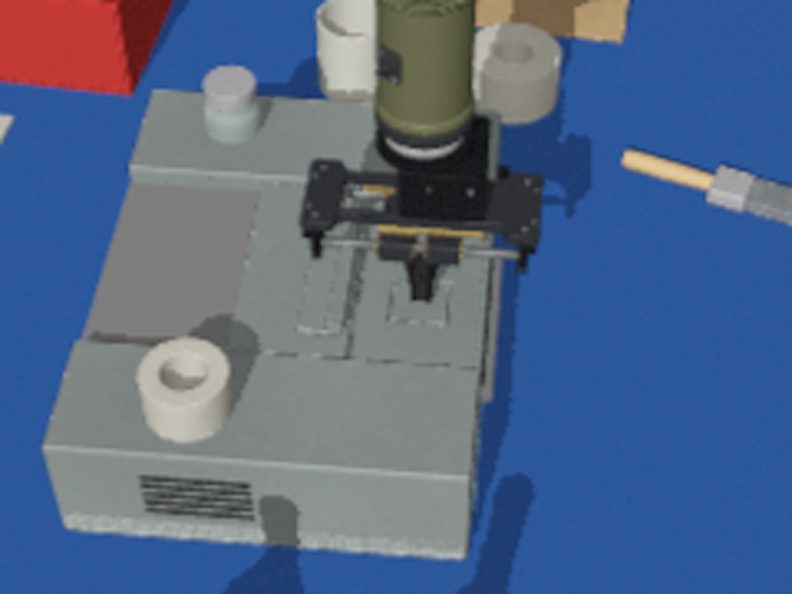

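The side view shows the shut fingertips at about (422,300), inside the button outline (388–450, 278–325). Next I'll feel downward in small steps.

Emit:
carry_out(increments=[[0,0,-0.004,0,1],[0,0,-0.008,0,1],[0,0,-0.01,0,1],[0,0,-0.011,0,1],[0,0,-0.012,0,1],[0,0,-0.013,0,1],[0,0,-0.013,0,1],[0,0,-0.013,0,1]])

```text
time_s: 3.6
tool_pos: [0.5053, -0.0414, 0.2999]
tool_rot: [180.0, 0.0, 3.9]
force: [-2.7, 0.4, 3.6]
grip_width: 0.0004
```

Emit:
carry_out(increments=[[0,0,-0.001,0,1],[0,0,-0.002,0,1],[0,0,-0.002,0,1],[0,0,-0.002,0,1]])

```text
time_s: 4.0
tool_pos: [0.5053, -0.0415, 0.2978]
tool_rot: [-180.0, 0.0, 3.9]
force: [-3.0, 0.7, 4.0]
grip_width: 0.0007
```

Emit:
carry_out(increments=[[0,0,-0.001,0,1],[0,0,-0.002,0,1],[0,0,-0.0025,0,1],[0,0,-0.0025,0,1],[0,0,-0.0025,0,1]])

```text
time_s: 4.5
tool_pos: [0.5054, -0.0415, 0.2954]
tool_rot: [180.0, -0.0, 3.9]
force: [-3.3, -0.3, 5.7]
grip_width: 0.0003
```

```bash
python3 - <<'E'
from cell import env
import cv2
for n,s in(("side",(110,290,150,390)),):
    p,d=env.read_camera(n);a,b,c,e=s
    cv2.imwrite(f"pics/{n}2.png",cv2.resize(p[a:b,c:e,::-1],None,fx=3.3,fy=3.3,interpolation=cv2.INTER_CUBIC))
o=env.get_obs();print(o["force"],o["tool_pos"])
E
```

```text
[-3.81488225  0.81488128  3.82156958] [ 0.50538836 -0.04143407  0.29533012]
```

View pics/side2.png

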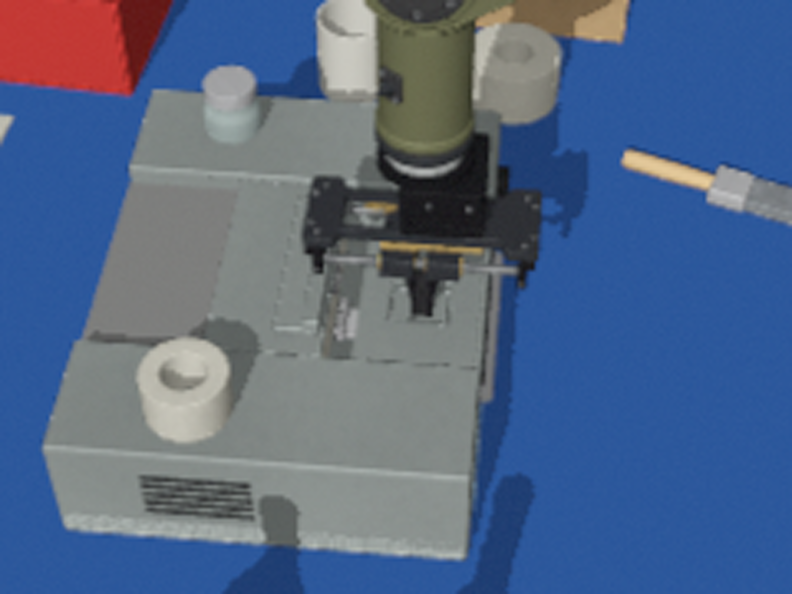

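The side view shows the cover ajar: the lip moved left to about (300,300) and a gap opened near (340,300). I'll lift off and move to just in front of the lip at mid-width, clear of the panel.

Emit:
carry_out(increments=[[0,0,0.006,0,1],[0,0,0.015,0,1],[0,0,0.025,0,1],[0,0,0.025,0,1],[0.005,-0.012,0.025,0,1],[0.016,-0.024,0.025,0,1],[0.032,-0.0285,0.025,0,1],[0.045,-0.0285,0.02,0,1],[0.052,-0.0285,0.0145,0,1],[0.052,-0.0285,0.0145,0,1],[0.052,-0.0285,0.0145,0,1]])

```text
time_s: 5.65
tool_pos: [0.5572, -0.0702, 0.3091]
tool_rot: [-180.0, 0.1, 3.9]
force: [0.0, -0.1, 0.6]
grip_width: 0.0005
```

```bash
python3 - <<'E'
from cell import env
import cv2
for n,s in(("side",(110,290,150,390)),):
    p,d=env.read_camera(n);a,b,c,e=s
    cv2.imwrite(f"pics/{n}3.png",cv2.resize(p[a:b,c:e,::-1],None,fx=3.3,fy=3.3,interpolation=cv2.INTER_CUBIC))
o=env.get_obs();print(o["force"],o["tool_pos"])
E
```

```text
[ 0.88193525 -0.46578774 -0.98199269] [ 0.55707722 -0.07006738  0.3094454 ]
```

View pics/side3.png

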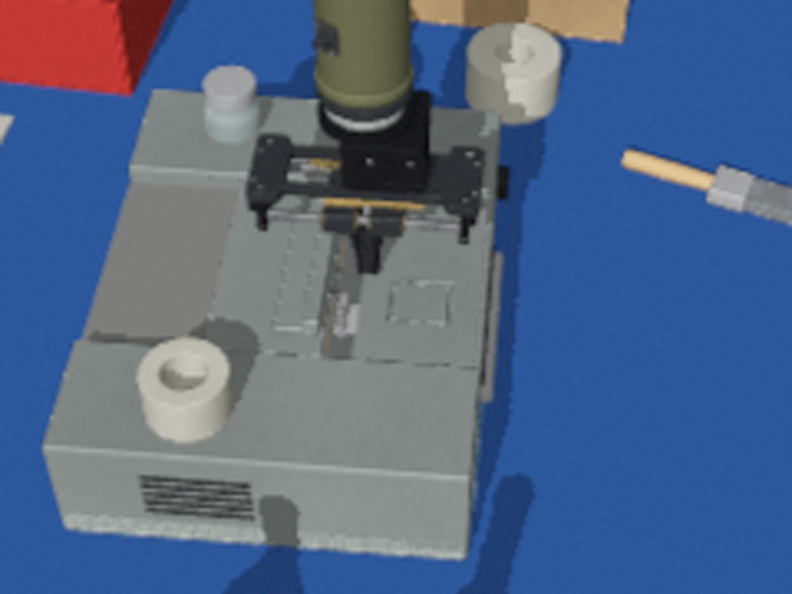

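The side view shows the tips at (368,268), in front of the lip at about (320,290), with the button outline free. Now I'll push along machine x.

Emit:
carry_out(increments=[[0.005,0,0,0,1],[0.011,0.001,0,0,1],[0.017,0.001,0,0,1],[0.023,0.002,0,0,1],[0.029,0.002,0,0,1],[0.035,0.002,0,0,1],[0.041,0.003,0,0,1],[0.047,0.003,0,0,1],[0.053,0.004,0,0,1],[0.059,0.004,0,0,1],[0.065,0.0045,0,0,1],[0.07,0.005,0,0,1],[0.073,0.005,0,0,1],[0.075,0.005,0,0,1],[0.075,0.005,0,0,1]])

```text
time_s: 7.2
tool_pos: [0.6327, -0.0648, 0.3099]
tool_rot: [-180.0, -0.1, 3.9]
force: [-0.7, -0.6, 0.1]
grip_width: 0.0005
```

Emit:
carry_out(increments=[[0.002,0,0,0,1],[0.004,0,0,0,1],[0.006,0,0,0,1],[0.006,0,0,0,1]])

```text
time_s: 7.6
tool_pos: [0.6387, -0.0649, 0.3099]
tool_rot: [180.0, -0.0, 3.9]
force: [-0.3, 0.5, 0.8]
grip_width: 0.0005
```

Emit:
carry_out(increments=[[0.002,0,0,0,1],[0.004,0,0,0,1],[0.006,0,0,0,1],[0.006,0,0,0,1]])

```text
time_s: 8.0
tool_pos: [0.6447, -0.065, 0.3098]
tool_rot: [180.0, -0.0, 3.9]
force: [0.6, 0.3, -0.0]
grip_width: 0.0004
```

```bash
python3 - <<'E'
from cell import env
import cv2
for n,s in(("side",(110,290,150,390)),):
    p,d=env.read_camera(n);a,b,c,e=s
    cv2.imwrite(f"pics/{n}4.png",cv2.resize(p[a:b,c:e,::-1],None,fx=3.3,fy=3.3,interpolation=cv2.INTER_CUBIC))
o=env.get_obs();print(o["force"],o["tool_pos"])
E
```

```text
[ 0.67618665 -0.46407544 -0.32830295] [ 0.64465343 -0.06513319  0.30980816]
```

View pics/side4.png

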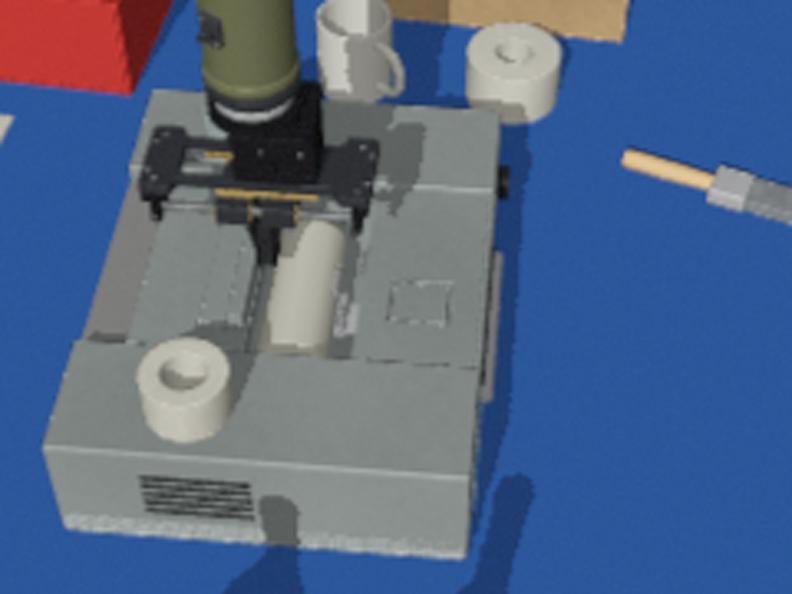

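The side view shows the compartment opened, with a white roll inside at (310,290), and the tips at the lip near (265,255). There is no stop force yet, so I'll go on gently.

Emit:
carry_out(increments=[[0.002,0,0,0,1],[0.004,0,0,0,1],[0.004,0,0,0,1]])

```text
time_s: 8.35
tool_pos: [0.6487, -0.065, 0.3098]
tool_rot: [180.0, -0.0, 3.9]
force: [0.8, -0.0, -0.0]
grip_width: 0.0004
```

Emit:
carry_out(increments=[[0.002,0,0,0,1],[0.004,0,0,0,1],[0.004,0,0,0,1]])

```text
time_s: 8.65
tool_pos: [0.651, -0.0649, 0.3097]
tool_rot: [180.0, 0.4, 3.9]
force: [-8.8, -0.5, 5.6]
grip_width: 0.0008
```

The force rose to 8.8 N, so the cover is on its stop. I'll back off and lift away to check.

Emit:
carry_out(increments=[[0,0,0,0,1],[-0.004,0,0,0,1],[-0.015,-0.001,0,0,1],[-0.025,-0.002,0.005,0,1],[-0.03,-0.002,0.04,0,1],[-0.03,-0.002,0.08,0,1],[-0.04,-0.045,0.1,0,1],[-0.06,-0.09,0.1,0,1],[-0.08,-0.135,0.1,0,1],[-0.1,-0.18,0.1,0,1],[-0.12,-0.22,0.1,0,1],[-0.14,-0.26,0.1,0,1],[-0.16,-0.3,0.1,0,1],[-0.18,-0.34,0.1,0,1],[-0.2,-0.38,0.1,0,1],[-0.2,-0.38,0.1,0,1],[-0.2,-0.38,0.1,0,1]])

```text
time_s: 10.35
tool_pos: [0.4508, -0.4462, 0.4099]
tool_rot: [180.0, -0.0, 3.7]
force: [0.1, 1.1, -0.1]
grip_width: 0.0006
```

```bash
python3 - <<'E'
from cell import env
import cv2,numpy as np
a=np.load("top0.npz")["p"]
for n,s in(("side",(110,290,150,390)),("top",(110,245,205,375))):
    p,d=env.read_camera(n);a,b,c,e=s
    cv2.imwrite(f"pics/{n}5.png",cv2.resize(p[a:b,c:e,::-1],None,fx=4.4 if n=="top" else 3.3,fy=4.4 if n=="top" else 3.3,interpolation=cv2.INTER_CUBIC))
    cv2.imwrite(f"pics/{n}5full.png",p[:,:,::-1])
o=env.get_obs();print(o["time_s"],o["force"],o["tool_pos"])
E
```

```text
10.45 [ 0.11389846 -0.46128412  0.12946971] [ 0.45289145 -0.44366213  0.41021188]
```

View pics/top5.png

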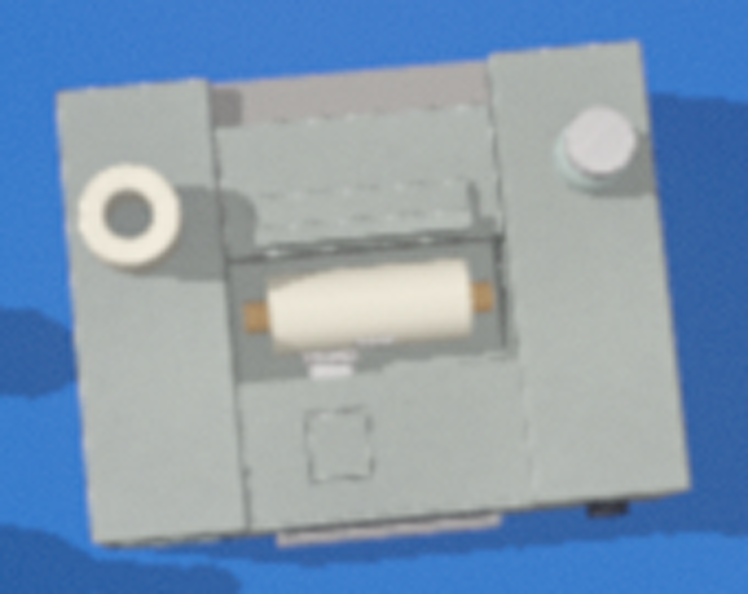

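View pics/side5full.png

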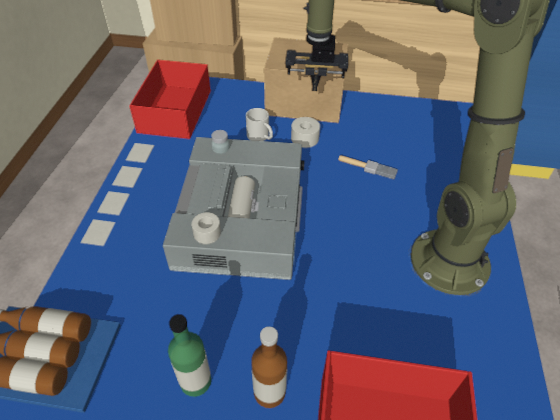

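The top view shows the cover's rear edge now at about (350,115), previously (370,230). The roll inside is exposed, the button outline is free, and the jar and roll_a look unchanged. I'll measure the travel and check the bystanders against the first images.

```bash
python3 - <<'E'
from h import *
import cv2
tz=lambda a:(np.array(a,float)+.5)/4.4-.5+[205,110]
ux=np.array([np.cos(.0676+.001),np.sin(.0686)])
A=ray("top",tz([[233,243],[500,220],[240,380]]),.12)[:,:2]@ux
B=ray("top",tz([[217,127],[494,104],[231,261]]),.12)[:,:2]@ux
print("travel mm",(B-A)*1e3)
for n in("top","side"):
    a=cv2.cvtColor(np.load(n+"0.npz")["p"],cv2.COLOR_RGB2GRAY).astype(int);b=cv2.imread(f"pics/{n}5full.png",0).astype(int)
    m=(abs(a-b)>25).astype(np.uint8);k,l,s,c=cv2.connectedComponentsWithStats(m)
    print(n,[s[i].tolist() for i in range(1,k) if s[i,4]>8])
E
```

```text
travel mm [88.73361877 88.26125501 89.24723208]
top [[254, 139, 8, 16, 89], [257, 155, 64, 41, 708], [266, 170, 46, 17, 586], [413, 181, 122, 76, 5934], [286, 185, 29, 6, 71], [275, 191, 11, 5, 39], [293, 190, 20, 4, 32], [415, 196, 9, 36, 166], [421, 234, 4, 13, 28], [457, 254, 24, 2, 44], [453, 265, 74, 110, 2396], [518, 266, 42, 28, 370], [448, 275, 5, 6, 12], [386, 282, 63, 92, 1058], [545, 302, 15, 9, 66], [524, 309, 4, 6, 15], [501, 318, 15, 42, 431], [440, 354, 65, 34, 1329], [506, 362, 14, 26, 173], [362, 365, 55, 55, 1388], [248, 375, 10, 3, 17], [244, 380, 7, 3, 13], [312, 386, 9, 6, 18], [407, 390, 61, 30, 367], [350, 397, 11, 9, 55], [284, 398, 9, 22, 67], [318, 398, 15, 12, 101], [279, 400, 5, 20, 48], [343, 409, 16, 11, 95]]
side [[285, 0, 206, 104, 8357], [505, 0, 9, 18, 49], [513, 0, 7, 17, 60], [529, 0, 29, 61, 272], [539, 12, 4, 9, 12], [521, 16, 7, 8, 27], [531, 16, 7, 4, 16], [511, 33, 13, 16, 32], [438, 53, 11, 47, 121], [355, 77, 5, 15, 67], [468, 106, 5, 15, 37], [517, 108, 7, 8, 19], [523, 109, 5, 11, 25], [476, 112, 31, 7, 65], [484, 122, 17, 3, 28], [490, 156, 9, 37, 52], [222, 165, 42, 50, 1023], [510, 164, 3, 8, 10], [450, 189, 7, 3, 9], [254, 191, 6, 20, 48], [459, 197, 15, 30, 127], [506, 199, 2, 12, 16], [208, 205, 13, 3, 23], [187, 212, 15, 3, 30], [249, 212, 6, 6, 27]]
```

```bash
python3 -c "
from cell import env
print(env.sign_off())"
```

```text
the job is handed in; nothing more can be done
None
```

The compartment is open and I handed the job in at about 10.5 s. I found the button in both camera views at about +32 mm along the panel. With shut fingertips I felt down onto it and pressed about 5 mm, at about 4–6 N, until the cover sprang ajar. I then lifted off and pushed the lip along machine x until the force rose to about 9 N at the stop, backed off and moved clear.

**Last checks:**
- **Cover:** the final images show a travel of 88–89 mm. That is 1–2 mm short of the nominal 90 mm, about the measuring error, and the force rise showed it had reached the stop. I did not feel it again after letting go.
- **Button:** it looked free and its outline was unchanged from the first image.
- **Bystanders:** comparing before and after images showed changes only at the cover, the arm and its shadow. The roll, jar, bottles and brush showed no movement. The arm's shadow fell near the mug and the larger roll in the top view, but neither had moved in the side view.
- **Unexplained:** I saw about 3 N of sideways force while pressing the button. It went away when I lifted off.

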